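Make up two thruster kits on the sloping kit stands

TASK

Make up the two thruster kits from the parts set out along the bench: on the wide sloping stand the four-bladed propeller, the square flanged bearing and the cone anode; on the narrow stand the three-bladed propeller and the round flanged bearing. Set every part down gently, flat on its underside on the sloping deck, side by side within the stand's width and down against the lip so that it cannot slide off, the square bearing with one side along the lip. Do not disturb the grease tin, the wrench or the bin of bolts.

Things in the scene. Friction and masses are not known exactly. Their poses are not given: they have to be found in the camera images.
- prop4: The larger propeller, four blades, black plastic, lying flat on the foot of its hub: 110 mm over the blade tips, round hub 38 mm across and 60 mm tall with a small bore; the blades lie between 7 and 29 mm above its underside, so the upper part of the hub stands free. About 0.3 kg. Origin: centre of the hub's underside; z along the hub, up.
- prop3: The smaller propeller, three blades, black plastic, lying flat on the foot of its hub: 90 mm over the blade tips, round hub 32 mm across and 54 mm tall with a small bore; the blades lie between 6 and 28 mm above its underside, so the upper part of the hub stands free. About 0.2 kg. Origin: centre of the hub's underside; z along the hub, up.
- square_flange: Square flanged bearing, bare steel: base plate 76 x 76 x 14 mm with four bolt holes, and on it a round boss 46 mm across, its top 46 mm above the underside, holding the bearing. About 0.75 kg. Origin: centre of the underside; x and y parallel to the plate's sides, z up.
- round_flange: Round flanged bearing, bare steel: base disc 72 mm across and 12 mm thick with three bolt holes, and on it a round boss 38 mm across, its top 42 mm above the underside, holding the bearing. About 0.5 kg. Origin: centre of the underside; z up.
- anode: Zinc nose-cone anode, bare grey metal, no flange: upright round plug 44 mm across, straight-sided up to 32 mm, then tapering to a blunt rounded top at 51 mm. About 0.4 kg. Origin: centre of the underside; z up.
- wide_stand_lip (a point): The wider grey steel kit stand, fixed: slippery deck 320 mm wide, 150 mm long, sloping down 18 degrees towards the robot to a lip 24 mm high, 4 mm thick (things let go slide down to it). Deck 27 mm above the bench at the lip, 73 mm at the top. Point: middle of the crease of deck and lip; x up the slope, y along the lip, z square out of the deck.
- narrow_stand_lip (a point): The narrower grey steel kit stand, fixed: slippery deck 220 mm wide, 150 mm long, sloping down 18 degrees towards the robot to a lip 24 mm high, 4 mm thick (things let go slide down to it). Deck 27 mm above the bench at the lip, 73 mm at the top. Point: middle of the crease of deck and lip; x up the slope, y along the lip, z square out of the deck.
- grease_tin: A closed round tin 72 mm across and 62 mm high, standing on the bench at the left; not part of the job. Origin: centre of its underside.
- wrench: A steel combination wrench 190 mm long, 8 mm thick, lying on the bench at the right; not part of the job. Origin: middle of its length, underside.
- bolt_bin: A small open blue plastic bin of bolts, 110 x 90 x 55 mm, on the bench at the left beside the kit stands; not part of the job. Origin: centre of its underside.
Mind the look-alikes: they are no part of the job. Leave any brown or orange look-alike of the prop3 alone. Leave any green look-alike of the prop4 alone.

How it is judged:
By the outcome, as a careful person would: the job done as asked, in the order asked, and still so for the second after the job is handed in, with the robot touching nothing.
It also fails if it takes over 120 s, if anything falls off the work surface, if the arm or the gripper's body presses on something with over 40 N, if the wrist force passes 120 N, or if a joint passes its speed limit or range.

ROBOT

A 7-joint arm with a two-finger parallel gripper is mounted at the origin on the work surface. World frame = base frame: x ahead of the robot, y to its left, z up, the work surface at z = 0. Lengths are in mm, angles in rad, forces in N, time in s.
With the tool pointing down it reaches from about 425 to 1025 mm from the base axis. Payload 9.4 kg.
Tool frame: the origin (TCP) lies at the very end of the fingers, on their centre line; the grasp point (between the pads) lies 19 mm behind it; z points along the fingers, y is the line along which they close (so a half turn about z gives the same grasp; the last joint's range is limited). The gripper opens to 93 mm and grips with 3 to 60 N. Pads are 15 mm wide; open, the fingers measure 128 mm over their backs; the gripper's body (75 mm by 188 mm) begins 65 mm behind the grasp point.
Start: joints at [-1.184, 0.599, -0.003, 1.599, 0.002, 0.943, -0.08], TCP at [324.333, 648.408, 218.618] pointing down, gripper open.
Joint ranges: [-2.57, 2.57], [-0.35, 1.97], [-1.29, 1.29], [0.11, 2.56], [-1.05, 4.19], [0.11, 1.86], [-2.63, 2.63]. Speed limits (rad/s): [2.22, 2.22, 3.01, 3.01, 3.14, 3.14, 3.14].

INTERFACE

Orientations are given as a rotation vector (axis times angle).
In Python, from bench import robot gives the robot as it stands. The module is installed in compiled form; this text tells all that it offers.
- The arm moves only by the shell command python3 -m jog 'ROWS' [FORCE]. ROWS is JSON, a list that holds one entry, the list of rows, each a list of 5 numbers: the shift along the tool's x, y, z in m, then the turn about the tool's z in degrees, then the closure, from 0 (fully open) to 1 (shut). A call has 1 to 20 rows; each row is the pose to reach, as a shift and turn from the pose commanded when the call began, along the tool's axes at that moment; what a row does not reach only later rows make up. A row lasts 1/8 s, in which the tool goes at most 62.5 mm and 10.7 degrees, less where a joint would pass 70% of its speed; a pose out of reach is approached as far as the arm can. A call with a gripper value outside its range is refused whole. The fingers move at their own pace and stop on an object; FORCE is the grip in N (left out, the last holds). Time passes only in rows, so rows that repeat a pose let the fingers close. It gives the time, the measured TCP pose, the force, the opening and the grip force at its end, in the units of the state.
- robot.sense(): the state, without advancing time (a new reading comes with each control period).
- robot.get_image(name): name is "scene" or "top" or "wrist"; returns a dict with "image" (400x640x3 uint8, red, green, blue), "intrinsics" (3x3 intrinsics, pixels), "dist_coeffs" ([k1, k2, p1, p2, k3] as OpenCV has them; the pictures are not rectified), "R" (3x3) and "t" (3): a world point X has camera coordinates R X + t. Camera axes: x right, y down, z forward; pixel columns grow to the right and rows downward; lengths in mm; the calibration is good to about 2 mm. A picture is of the moment at which its call begins. There is no depth.
- robot.job_done(): hands the job in; it is judged then, once.
The state is a dict: "clock": time; "q": joint angles; "joint_velocities": joint speeds; "joint_torque": joint torques, N m; "ee_pos": TCP position; "tcp_rot": TCP orientation; "wrist_force": force on the tool from outside, world axes, zero at the start; "moment": the same for the moment, N m; "grip_width": finger opening in mm; "grip_force": force on a finger pad.
Only numpy, scipy, OpenCV 4.12 (cv2) and the standard library are available. Lean on these libraries where they do the work, as an engineer would, in place of code of your own. Each camera call takes 0.05 s, during which the arm holds its last target. There are 200 camera calls.

## Working session

There is one attempt and no reset: what is moved stays moved. The work goes in short steps, Python scripts to look and compute and a shell command to move; the robot and the scene stay as the last step left them, time stands still between calls to the robot, and variables do not carry over. Pictures are saved under pics/ and viewed, at most 14 in all, crops included, and the job is handed in when it is done.

```bash
mkdir -p pics; cat > h.py <<'E'
import numpy as np, cv2
from bench import robot
def cam(n, save=None):
    d=robot.get_image(n)
    d={k:(np.array(v) if k!='image' else v) for k,v in d.items()}
    if save: cv2.imwrite('pics/'+save, cv2.cvtColor(d['image'],cv2.COLOR_RGB2BGR)); np.savez('pics/'+save[:-4],**d)
    return d
def load(s): return dict(np.load('pics/'+s+'.npz'))
def ray(d,u,v):
    p=cv2.undistortPoints(np.array([[[u,v]]],float),d['intrinsics'],d['dist_coeffs'])[0,0]
    R=d['R']; o=-R.T@d['t'].ravel(); r=R.T@np.array([p[0],p[1],1.]); return o,r/np.linalg.norm(r)
def onz(d,u,v,z):
    o,r=ray(d,u,v); return o+r*(z-o[2])/r[2]
def tri(*obs):
    A=np.zeros((3,3));b=np.zeros(3)
    L=[ray(*x) for x in obs]
    for o,r in L: P=np.eye(3)-np.outer(r,r);A+=P;b+=P@o
    X=np.linalg.solve(A,b); return X, max(np.linalg.norm((np.eye(3)-np.outer(r,r))@(X-o)) for o,r in L)
def proj(d,X):
    return cv2.projectPoints(np.array(X,float).reshape(-1,1,3),cv2.Rodrigues(d['R'])[0],d['t'].astype(float).ravel(),d['intrinsics'],d['dist_coeffs'])[0][:,0]
E
python3 - <<'E'
from h import *
np.set_printoptions(precision=3,suppress=True)
print(robot.sense())
for n in ['scene','top','wrist']:
    d=cam(n,n+'0.png'); print(n,-d['R'].T@d['t'].ravel(),d['R'][2],d['intrinsics'][0,0])
E
```

```text
{'clock': 0.0, 'q': array([-1.184,  0.6  , -0.003,  1.6  ,  0.002,  0.943, -0.08 ]), 'joint_velocities': array([ 0.   ,  0.   , -0.001, -0.   , -0.   ,  0.002,  0.002]), 'joint_torque': array([ -0.001, -76.504,   1.497, -25.235,  -0.052,   0.017,   0.   ]), 'ee_pos': array([324.133, 647.943, 217.753]), 'tcp_rot': array([-0.722, -3.057,  0.002]), 'wrist_force': array([-0.589, -0.297, -0.502]), 'moment': array([ 0.017,  0.028, -0.001]), 'grip_force': 0.0, 'grip_width': 92.9039844429924}
scene [ 931.374 -592.861 1034.982] [-0.419  0.468 -0.778] 430.3034772464972
top [ 299.224    1.166 1181.678] [ 0.088 -0.014 -0.996] 389.9122496421685
wrist [265.846 676.708 382.654] [ 0.213 -0.108 -0.971] 349.0334198112118
```

View pics/top0.png

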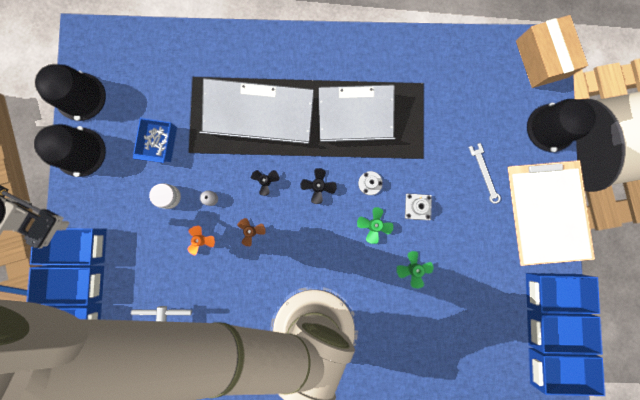

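View pics/scene0.png

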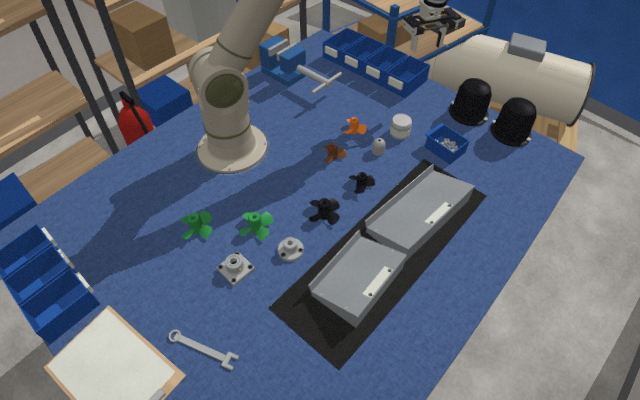

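Top view: wide stand is around (257,110) and the narrow one around (357,112). Parts run along the bench: anode (208,199), black props (265,182) and (318,186), round flange (371,183), square flange (418,206). 
Candidates: black 3-blade (265,182) against brown (250,232) and orange (200,239); black 4-blade (318,186) against greens (375,225) and (415,270). The black ones fit by colour. The anode is the small plug at (208,199), and the wide white cylinder at (164,196) is the tin. I'll confirm in a crop.

```bash
python3 - <<'E'
from h import *
a=cv2.imread('pics/top0.png')[160:250,140:440]; b=cv2.imread('pics/scene0.png')[110:300,180:430]
a=cv2.resize(a,(800,240),interpolation=cv2.INTER_CUBIC); b=cv2.resize(b,(474,360),interpolation=cv2.INTER_CUBIC)
c=np.zeros((600,800,3),np.uint8); c[:240]=a; c[240:,:474]=b
w=cv2.resize(cv2.imread('pics/wrist0.png'),(326,204)); c[240:444,474:]=w
cv2.imwrite('pics/crop0.png',c)
np.set_printoptions(precision=1,suppress=True)
t=load('top0')
for n,u,v,z in [('anode',208,199,51),('prop3',265,182,54),('prop4',318,186,60),('round',371,183,42),('square',418,206,46),('wL',202,132,51),('wR',309,142,51),('nL',320,139,51),('nR',392,139,51)]: print(n,onz(t,u,v,z))
E
```

```text
anode [378.7 310.6  51. ]
prop3 [430.6 147.5  54. ]
prop4 [420.8  -6.5  60. ]
round [ 434.2 -162.7   42. ]
square [ 368.3 -299.8   46. ]
wL [575.2 335.7  51. ]
wR [551.5  21.9  51. ]
nL [561.1 -10.3  51. ]
nR [ 564.8 -222.9   51. ]
```

View pics/crop0.png

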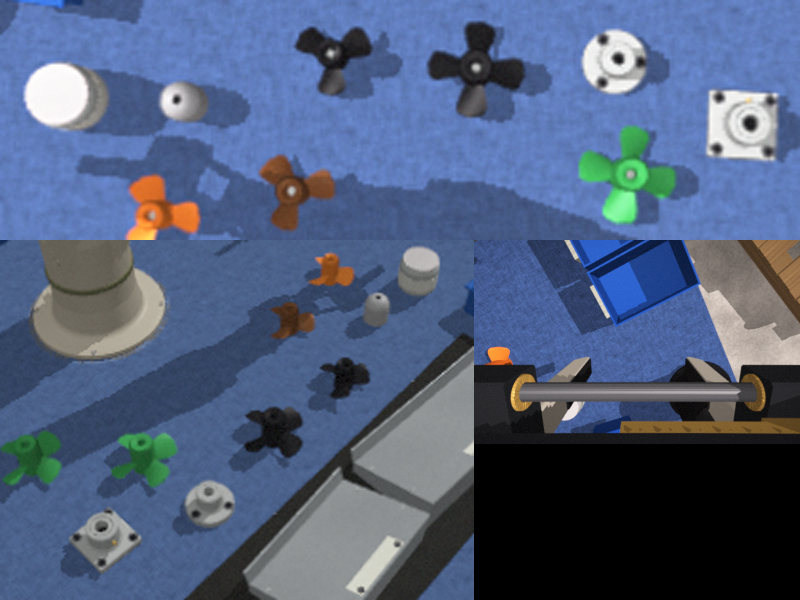

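The crop confirms it: black 3-blade at (265,180), black 4-blade at (319,186), anode with its small bore at (206,198), and the tin is separate. Next I'll enlarge the stands to get corner pixels.

```bash
python3 - <<'E'
from h import *
a=cv2.imread('pics/top0.png')[70:152,192:406]
cv2.imwrite('pics/ct.png',cv2.resize(a,None,fx=3.7,fy=3.7,interpolation=cv2.INTER_CUBIC))
a=cv2.imread('pics/scene0.png')[160:330,210:480]
b=cv2.resize(a,None,fx=2.95,fy=2.95,interpolation=cv2.INTER_CUBIC)
cv2.imwrite('pics/cs.png',b)
E
```

```text
(no output)
```

View pics/ct.png

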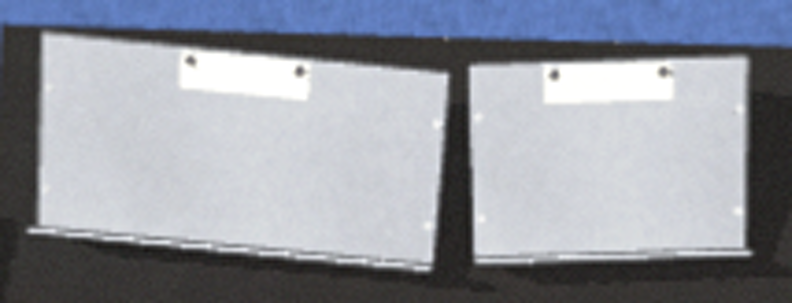

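View pics/cs.png

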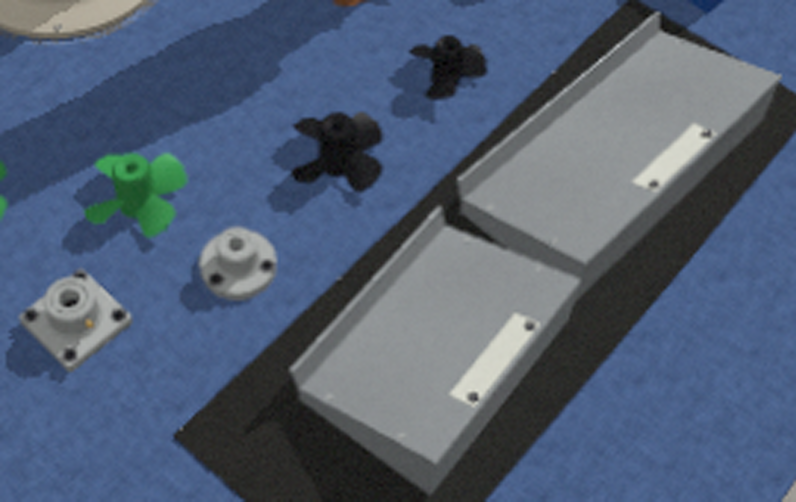

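Top crop: wide lip corners at (28,231) and (432,269), deck top corners (42,33) and (449,72); narrow lip (476,263) and (751,253), deck top (470,66) and (749,57). The scene crop shows the same corners, plus hub tops at prop4 (340,125), prop3 (450,44), round (236,243) and square (69,297).

```bash
python3 - <<'E'
from h import *
np.set_printoptions(precision=1,suppress=True)
t=load('top0');s=load('scene0')
T=lambda x,y:(t,(x+.5)/3.7-.5+192,(y+.5)/3.7-.5+70)
S=lambda x,y:(s,(x+.5)/2.95-.5+210,(y+.5)/2.95-.5+160)
P={}
for n,a,b in [('wlipL',(28,231),(658,14)),('wlipR',(432,269),(458,183)),('wtopL',(42,33),(779,77)),('wtopR',(449,72),(586,264)),
 ('nlipL',(476,263),(443,210)),('nlipR',(751,253),(292,371)),('ntopL',(470,66),(579,280)),('ntopR',(749,57),(433,462))]:
    P[n],e=tri(T(*a),S(*b)); print(n,P[n],'%.1f'%e)
C=lambda x,y:(t,140+(x+.5)/2.667-.5,160+(y+.5)/2.667-.5)
for n,a,b in [('prop4',(477,68),S(340,120)),('prop3',(333,54),S(451,42)),('round',(618,59),S(236,243)),('square',(750,122),S(69,297)),('anode',(177,100),(s,378.8,139))]:
    X,e=tri(C(*a),b); print(n,X,'%.1f'%e)
for k in 'wn':
    l=P[k+'lipL']-P[k+'lipR']; m=P[k+'topL']-P[k+'topR']
    print(k,np.linalg.norm(l),np.linalg.norm(m),'yaw',np.degrees(np.arctan2(-l[0],l[1])),np.degrees(np.arctan2(-m[0],m[1])))
    # crease from deck top corners: 150 down the slope
    mid=(P[k+'topL']+P[k+'topR'])/2; y=(l+m);y[2]=0;y/=np.linalg.norm(y); x=np.cross(y,[0,0,1]); a=np.radians(18)
    X=x*np.cos(a)+np.array([0,0,np.sin(a)]); N=np.cross(X,y)
    print(' crease from top',mid-150*X,'from lip',(P[k+'lipL']+P[k+'lipR'])/2-24*N+2*X)
# square plate corners at z=14
for c in [(709,92),(776,95),(775,160),(708,155)]: print(onz(*C(*c),14))
E
```

```text
wlipL [576.8 346.1  44.5] 0.5
wlipR [552.3  24.3  45. ] 0.7
wtopL [727.6 332.2  70.1] 1.3
wtopR [704.1  12.9  72.3] 0.5
nlipL [559.4  -9.9  42.9] 2.1
nlipR [ 569.3 -230.6   47.8] 1.0
ntopL [709.1  -4.   71.5] 0.1
ntopR [ 719.6 -224.4   73.9] 0.2
prop4 [424.8  -5.9  64. ] 2.9
prop3 [439.  151.3  57.8] 4.0
round [ 438.2 -164.    39.7] 0.2
square [ 369.7 -308.7   45.9] 0.6
anode [383.9 315.6  54.6] 0.3
w 322.8103663594306 320.2005095193162 yaw -4.35180795099589 -4.2137306120911555
 crease from top [573.6 183.2  24.9] from lip [573.9 184.5  22.5]
n 220.96593174325906 220.6902379186633 yaw 2.593107226762864 2.730652882099214
 crease from top [ 571.8 -120.8   26.4] from lip [ 573.7 -119.8   23.2]
[ 405.3 -270.9   14. ]
[ 403.1 -346.6   14. ]
[ 329.8 -344.7   14. ]
[ 334.2 -269.4   14. ]
```

```bash
cat > go.py <<'E'
# usage: go.py x y z yaw(deg of tool y, mod 180)  -> shift in tool axes (m), turn deg
import sys; from h import *
from scipy.spatial.transform import Rotation as Ro
st=robot.sense(); p=np.array(st['ee_pos']); R=Ro.from_rotvec(st['tcp_rot']).as_matrix()
yaw=np.degrees(np.arctan2(R[1,1],R[0,1]))
print('at',p.round(1),'yaw',round(yaw,1),'q7 %.2f'%st['q'][6],'w %.1f'%st['grip_width'],'t %.1f'%st['clock'],'F',np.round(st['wrist_force'],1))
if len(sys.argv)>4:
    g=np.array([float(a) for a in sys.argv[1:4]]); sh=R.T@(g-p)/1000
    daz=np.degrees(np.arctan2(g[1],g[0])-np.arctan2(p[1],p[0]))
    for k in (-180,0,180):
        d=float(sys.argv[4])-yaw+k
        while d>270:d-=360
        while d<-270:d+=360
        print('shift',sh.round(4),'turn %.1f'%-d,'q7-> %.2f'%(st['q'][6]+np.radians(-d+daz)))
E
python3 go.py 445 -6 200 38
```

```text
at [324.2 648.1 217.9] yaw 63.4 q7 -0.08 w 92.6 t 0.1 F [-0.1  0.1  0. ]
shift [-0.4006 -0.5309  0.0187] turn 205.4 q7-> 2.39
shift [-0.4006 -0.5309  0.0187] turn 25.4 q7-> -0.76
shift [-0.4006 -0.5309  0.0187] turn -154.6 q7-> -3.90
```

```bash
python3 -m jog '[[[-0.4,-0.531,0.018,25.4,0],[-0.4,-0.531,0.018,25.4,0],[-0.4,-0.531,0.018,25.4,0],[-0.4,-0.531,0.018,25.4,0],[-0.4,-0.531,0.018,25.4,0],[-0.4,-0.531,0.018,25.4,0],[-0.4,-0.531,0.018,25.4,0],[-0.4,-0.531,0.018,25.4,0],[-0.4,-0.531,0.018,25.4,0],[-0.4,-0.531,0.018,25.4,0],[-0.4,-0.531,0.018,25.4,0],[-0.4,-0.531,0.018,25.4,0],[-0.4,-0.531,0.018,25.4,0],[-0.4,-0.531,0.018,25.4,0],[-0.4,-0.531,0.018,25.4,0]]]'
python3 go.py; python3 - <<'E'
from h import *
w=cam('wrist','w1.png');t=cam('top','t1.png')
a=np.zeros((600,640,3),np.uint8);a[:400]=cv2.imread('pics/w1.png')
cv2.imwrite('pics/w1v.png',a[:400])
print(proj(w,[[421,-6,60],[421,-6,0],[431,148,54],[435,-163,42],[369,-303,46]]))
E
```

```text
clock: 2.02
ee_pos: [444.5, -4.3, 200.6]
tcp_rot: [-1.373, -2.825, -0.0]
wrist_force: [-0.1, 0.2, 1.3]
grip_width: 93.2
grip_force: 0.0
at [444.5  -4.3 200.6] yaw 38.1 q7 0.65 w 93.2 t 2.0 F [-0.1  0.2  1.3]
[[300.14073486 173.22252879]
 [303.56443709 163.71527969]
 [423.9705382   33.54440344]
 [218.99573262 297.86568041]
 [ 90.64564556 359.74073788]]
```

View pics/w1v.png

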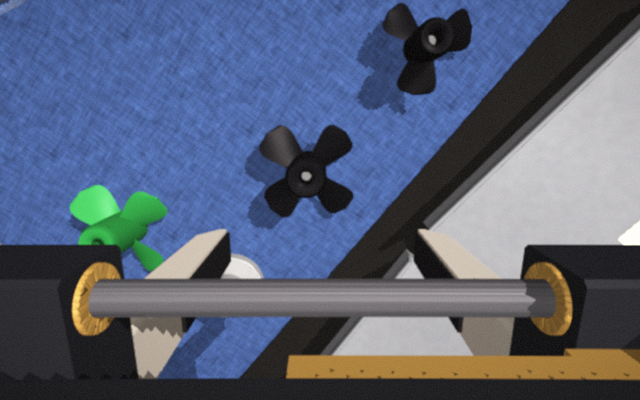

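Wrist view: prop4's bore is at (306,176) and prop3's at (432,39), both near where I predicted. The prop4 blades lie diagonal to the closing line, as planned.

```bash
python3 - <<'E'
from h import *
np.set_printoptions(precision=1,suppress=True)
w=load('w1');t=load('top0')
for n,a,b,z in [('prop4',(306,176),(318.6,185.4),60),('prop3',(432,39.5),(264.5,180),54)]:
    print(n,tri((w,*a),(t,*b)),onz(w,*a,z),onz(t,*b,z))
P=[onz(w,*q,18)[:2] for q in [(282,210),(335,140)]]; d=P[1]-P[0]; print('blade axis a',np.degrees(np.arctan2(d[1],d[0])))
P=[onz(w,*q,18)[:2] for q in [(277,142),(342,203)]]; d=P[1]-P[0]; print('b',np.degrees(np.arctan2(d[1],d[0])))
b=onz(w,432,39.5,54)
for q in [(398,20),(463,25),(415,88)]: d=onz(w,*q,17)-b; print('p3 blade',np.degrees(np.arctan2(d[1],d[0])),np.hypot(d[0],d[1]))
E
python3 go.py 424 -8 34 38
```

```text
prop4 (array([427. ,  -8.8,  33.5]), np.float64(1.5713947509738995)) [426.6  -4.8  60. ] [422.5  -8.2  60. ]
prop3 (array([438.2, 149.5,  51.2]), np.float64(1.4092855529182586)) [439.2 148.7  54. ] [436.4 149.1  54. ]
blade axis a 91.05378829139981
b -5.544418460015927
p3 blade 170.5755729574963 31.740001163793274
p3 blade 64.82535275944772 42.6030363738127
p3 blade -55.13151801575693 35.64365517194807
at [444.5  -4.7 200.7] yaw 38.1 q7 0.65 w 93.4 t 2.1 F [ 0.8 -0.5 -0.1]
shift [ 0.01   -0.0182  0.1667] turn 180.1 q7-> 3.79
shift [ 0.01   -0.0182  0.1667] turn 0.1 q7-> 0.65
shift [ 0.01   -0.0182  0.1667] turn -179.9 q7-> -2.50
```

```bash
python3 -m jog '[[[0.011,-0.017,0.05,0,0],[0.011,-0.017,0.1,0,0],[0.011,-0.017,0.14,0,0],[0.011,-0.017,0.166,0,0],[0.011,-0.017,0.166,0,0],[0.011,-0.017,0.166,0,0],[0.011,-0.017,0.166,0,1],[0.011,-0.017,0.166,0,1],[0.011,-0.017,0.166,0,1],[0.011,-0.017,0.166,0,1],[0.011,-0.017,0.166,0,1],[0.011,-0.017,0.166,0,1],[0.011,-0.017,0.166,0,1],[0.011,-0.017,0.166,0,1]]]' 20; python3 go.py
```

```text
clock: 3.88
ee_pos: [424.6, -7.2, 34.6]
tcp_rot: [1.376, 2.824, 0.0]
wrist_force: [1.6, 0.4, -0.9]
grip_width: 37.7
grip_force: 20.0
at [424.6  -7.2  34.6] yaw 38.0 q7 0.74 w 37.7 t 3.9 F [ 1.6  0.4 -0.9]
```

```bash
cat > place.py <<'E'
# place.py w|n cx yl h [above] : TCP pose with the part flat on the deck (pivot h above underside), then go.py output
import sys,subprocess; import numpy as np
k=sys.argv[1]; cx,yl,h=map(float,sys.argv[2:5]); up=float(sys.argv[5]) if len(sys.argv)>5 else 0
yaw={'w':-4.3,'n':2.65}[k]; C=np.array({'w':(573.7,184,26),'n':(572.7,-120.3,26)}[k])
c,s=np.cos(np.radians(yaw)),np.sin(np.radians(yaw)); a=np.radians(18)
Y=np.array([-s,c,0]);X=np.array([c*np.cos(a),s*np.cos(a),np.sin(a)]);N=np.cross(X,Y)
P=C+cx*X+yl*Y+h*N-[0,0,19-up]
print('target TCP',P.round(1)); print(subprocess.run(['python3','go.py',*map(str,P),str(90+yaw)],capture_output=True,text=True).stdout)
E
python3 place.py w 58 -95 53.6 50
```

```text
target TCP [605.1  86.4 125.9]
at [424.6  -7.2  34.6] yaw 38.0 q7 0.74 w 37.7 t 3.9 F [ 1.6  0.4 -0.9]
shift [-0.0375  0.1998 -0.0912] turn 132.3 q7-> 3.21
shift [-0.0375  0.1998 -0.0912] turn -47.7 q7-> 0.07
shift [-0.0375  0.1998 -0.0912] turn -227.7 q7-> -3.07
```

```bash
python3 -m jog '[[[0,0,-0.04,0,1],[0,0,-0.09,0,1],[-0.037,0.2,-0.092,-47.7,1],[-0.037,0.2,-0.092,-47.7,1],[-0.037,0.2,-0.092,-47.7,1],[-0.037,0.2,-0.092,-47.7,1],[-0.037,0.2,-0.092,-47.7,1],[-0.037,0.2,-0.092,-47.7,1],[-0.037,0.2,-0.092,-47.7,1],[-0.037,0.2,-0.092,-47.7,1],[-0.037,0.2,-0.092,-47.7,1]]]'; python3 place.py w 58 -95 53.6 0
```

```text
clock: 5.25
ee_pos: [604.6, 86.9, 126.8]
tcp_rot: [0.118, 3.139, -0.0]
wrist_force: [0.1, -0.8, -2.8]
grip_width: 37.6
grip_force: 20.0
target TCP [605.1  86.4  75.9]
at [604.6  86.9 126.8] yaw 85.7 q7 1.19 w 37.6 t 5.2 F [ 0.1 -0.8 -2.8]
shift [-0.0005 -0.0004  0.0509] turn 180.0 q7-> 4.33
shift [-0.0005 -0.0004  0.0509] turn 0.0 q7-> 1.19
shift [-0.0005 -0.0004  0.0509] turn -180.0 q7-> -1.95
```

```bash
python3 -m jog '[[[0,0,0.03,0,1],[0,0,0.038,0,1],[0,0,0.042,0,1],[0,0,0.045,0,1],[0,0,0.048,0,1],[0,0,0.05,0,1],[0,0,0.05,0,1]]]' 7; python3 go.py; python3 - <<'E'
from h import *
cam('scene','s2.png');cam('wrist','w2.png')
a=cv2.imread('pics/s2.png')[130:290,320:500]; a=cv2.resize(a,(675,600),interpolation=cv2.INTER_CUBIC)
cv2.imwrite('pics/s2v.png',a)
E
```

```text
clock: 6.12
ee_pos: [604.6, 87.0, 77.0]
tcp_rot: [0.117, 3.139, 0.0]
wrist_force: [-3.7, 0.8, 3.7]
grip_width: 37.8
grip_force: 7.0
at [604.6  87.   77. ] yaw 85.7 q7 1.18 w 37.8 t 6.1 F [-3.7  0.8  3.7]
```

View pics/s2v.png

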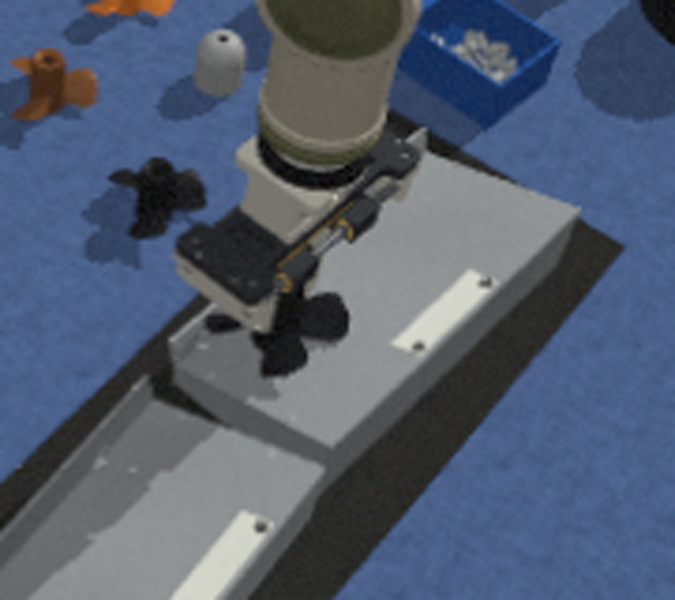

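The scene crop shows prop4 at about (290,340) on the deck, tilted with it, well inside the right edge. I'll press 2 mm more, release and rise.

```bash
python3 -m jog '[[[0,0,0.002,0,1],[0,0,0.002,0,1],[0,0,0.002,0,0.45],[0,0,0.002,0,0.45],[0,0,0.002,0,0.45],[0,0,0.002,0,0.45],[0,0,-0.03,0,0.45],[0,0,-0.08,0,0.45],[0,0,-0.13,0,0],[0,0,-0.13,0,0]]]'; python3 go.py 372 -305 140 -2; python3 - <<'E'
from h import *
cam('wrist','w3.png');cam('scene','s3.png')
E
```

```text
clock: 7.48
ee_pos: [606.8, 87.1, 210.6]
tcp_rot: [0.117, 3.132, 0.003]
wrist_force: [0.6, -0.1, -0.6]
grip_width: 66.6
grip_force: 0.0
at [606.8  87.1 210.6] yaw 85.7 q7 1.21 w 66.6 t 7.5 F [ 0.6 -0.1 -0.6]
shift [ 0.2053 -0.4087  0.0684] turn 267.7 q7-> 5.05
shift [ 0.2053 -0.4087  0.0684] turn 87.7 q7-> 1.91
shift [ 0.2053 -0.4087  0.0684] turn -92.3 q7-> -1.23
```

View pics/w3.png

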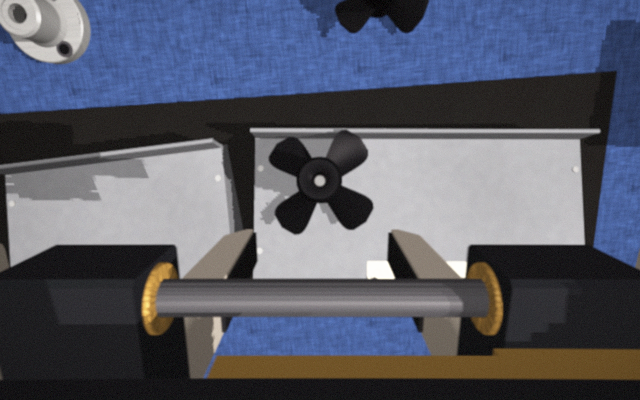

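The wrist view shows prop4 flat at (320,180), two blades against the lip and inside the stand's width. Now the square flange.

```bash
python3 go.py 369.5 -308 130 88.5
```

```text
at [604.7  86.8 207. ] yaw 85.7 q7 1.21 w 74.5 t 7.6 F [-0.4  0.1 -0.5]
shift [ 0.2052 -0.4112  0.0767] turn 177.2 q7-> 3.46
shift [ 0.2052 -0.4112  0.0767] turn -2.8 q7-> 0.32
shift [ 0.2052 -0.4112  0.0767] turn -182.8 q7-> -2.82
```

```bash
python3 -m jog '[[[0.205,-0.411,0,-2.8,0],[0.205,-0.411,0,-2.8,0],[0.205,-0.411,0,-2.8,0],[0.205,-0.411,0,-2.8,0],[0.205,-0.411,0,-2.8,0],[0.205,-0.411,0,-2.8,0],[0.205,-0.411,0,-2.8,0],[0.205,-0.411,0.04,-2.8,0],[0.205,-0.411,0.076,-2.8,0],[0.205,-0.411,0.076,-2.8,0],[0.205,-0.411,0.076,-2.8,0],[0.205,-0.411,0.076,-2.8,0]]]'; python3 - <<'E'
from h import *
np.set_printoptions(precision=1,suppress=True)
w=cam('wrist','w4.png'); print(proj(w,[[369.5,-308,46]]))
g=cv2.cvtColor(cv2.imread('pics/w4.png'),cv2.COLOR_BGR2HSV)
m=((g[...,1]<50)&(g[...,2]>90)).astype(np.uint8); m[235:]=0
for c in cv2.findContours(m,0,2)[0]:
    if cv2.contourArea(c)>800:
        r=cv2.minAreaRect(c); print(cv2.contourArea(c),r)
        B=cv2.boxPoints(r); W=np.array([onz(w,*q,14) for q in B]); print(W[:,:2], W.mean(0)); d=W[1]-W[0];print(np.degrees(np.arctan2(d[1],d[0])))
E
python3 go.py 369.5 -308 22 88.5
```

```text
clock: 9.07
ee_pos: [370.4, -307.7, 131.6]
tcp_rot: [0.039, 3.14, -0.001]
wrist_force: [-0.2, 0.1, 0.6]
grip_width: 93.1
grip_force: 0.0
[[322.6 202.6]]
7598.0 ((321.0, 190.0), (88.0, 92.0), 90.0)
[[ 329.9 -345.3]
 [ 331.7 -271.4]
 [ 406.4 -270.9]
 [ 404.5 -349.5]] [ 368.1 -309.3   14. ]
88.60672501232725
at [ 370.4 -307.8  131.7] yaw 88.6 q7 2.07 w 93.2 t 9.1 F [ 0.2 -0.9 -0.3]
shift [ 1.000e-03 -1.000e-04  1.097e-01] turn 180.1 q7-> 5.21
shift [ 1.000e-03 -1.000e-04  1.097e-01] turn 0.1 q7-> 2.07
shift [ 1.000e-03 -1.000e-04  1.097e-01] turn -179.9 q7-> -1.08
```

View pics/w4.png

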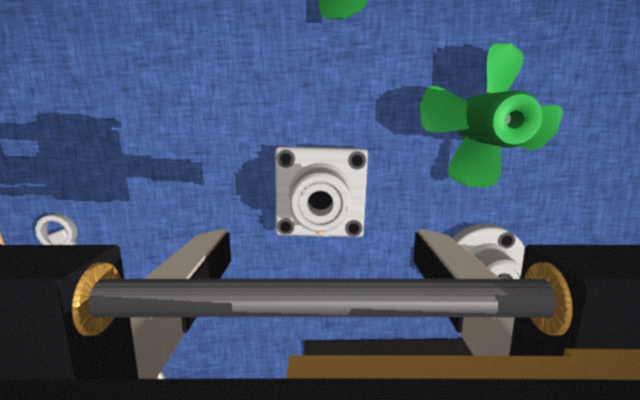

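Wrist view: the square flange sits at (321,195), boss (320,202), with sides square to the fingers. Grasping.

```bash
python3 -m jog '[[[0.001,0.001,0.05,0,0],[0.001,0.001,0.09,0,0],[0.001,0.001,0.109,0,0],[0.001,0.001,0.109,0,0],[0.001,0.001,0.109,0,1],[0.001,0.001,0.109,0,1],[0.001,0.001,0.109,0,1],[0.001,0.001,0.109,0,1],[0.001,0.001,0.109,0,1],[0.001,0.001,0.109,0,1],[0.001,0.001,0.109,0,1],[0.001,0.001,0.04,0,1],[0.001,0.001,-0.02,0,1],[0.001,0.001,-0.02,0,1]]]' 35; python3 place.py w 50 15 41.5 80
```

```text
clock: 10.88
ee_pos: [369.5, -307.2, 153.4]
tcp_rot: [0.04, 3.137, -0.004]
wrist_force: [1.0, -0.5, -8.7]
grip_width: 45.2
grip_force: 35.0
target TCP [609.5 196.4 141.9]
at [ 369.5 -307.2  153.4] yaw 88.5 q7 2.06 w 45.2 t 10.9 F [ 1.  -0.5 -8.7]
shift [-0.2269  0.5095  0.0111] turn 182.8 q7-> 6.26
shift [-0.2269  0.5095  0.0111] turn 2.8 q7-> 3.12
shift [-0.2269  0.5095  0.0111] turn -177.2 q7-> -0.02
```

```bash
python3 -m jog '[[[-0.05,0.1,-0.03,2.8,1],[-0.226,0.509,-0.03,2.8,1],[-0.226,0.509,-0.03,2.8,1],[-0.226,0.509,-0.03,2.8,1],[-0.226,0.509,-0.03,2.8,1],[-0.226,0.509,-0.03,2.8,1],[-0.226,0.509,-0.03,2.8,1],[-0.226,0.509,-0.03,2.8,1],[-0.226,0.509,-0.03,2.8,1],[-0.226,0.509,-0.03,2.8,1],[-0.226,0.509,-0.03,2.8,1],[-0.226,0.509,0.01,2.8,1],[-0.226,0.509,0.01,2.8,1],[-0.226,0.509,0.01,2.8,1]]]'; python3 place.py w 50 15 41.5
```

```text
clock: 12.62
ee_pos: [607.6, 195.3, 140.8]
tcp_rot: [-0.119, -3.139, 0.001]
wrist_force: [-0.1, 0.2, -7.7]
grip_width: 45.5
grip_force: 35.0
target TCP [609.5 196.4  61.9]
at [607.6 195.3 140.8] yaw 85.7 q7 1.07 w 45.5 t 12.6 F [-0.1  0.2 -7.7]
shift [-0.0018  0.0012  0.0789] turn 180.0 q7-> 4.21
shift [-0.0018  0.0012  0.0789] turn -0.0 q7-> 1.07
shift [-0.0018  0.0012  0.0789] turn -180.0 q7-> -2.07
```

```bash
python3 -m jog '[[[-0.009,0.001,0.04,0,1],[-0.009,0.001,0.055,0,1],[-0.009,0.001,0.061,0,1],[-0.009,0.001,0.065,0,1],[-0.009,0.001,0.068,0,1],[-0.009,0.001,0.071,0,1],[-0.009,0.001,0.073,0,1],[-0.009,0.001,0.075,0,1],[-0.009,0.001,0.076,0,1],[-0.009,0.001,0.076,0,1]]]' 16; python3 go.py
```

```text
clock: 13.88
ee_pos: [617.8, 196.7, 66.4]
tcp_rot: [0.117, 3.137, 0.001]
wrist_force: [-3.9, -0.7, 9.7]
grip_width: 45.6
grip_force: 16.0
at [617.8 196.7  66.4] yaw 85.7 q7 1.07 w 45.6 t 13.9 F [-3.9 -0.7  9.7]
```

```bash
python3 -m jog '[[[0.003,0,0.003,0,1],[0.006,0,0.005,0,1],[0.009,0,0.006,0,1],[0.009,0,0.006,0,1]]]'; python3 go.py; python3 - <<'E'
from h import *
cam('scene','s5.png')
a=cv2.imread('pics/s5.png')[130:270,350:500]; a=cv2.resize(a,(640,597),interpolation=cv2.INTER_CUBIC)
cv2.imwrite('pics/s5v.png',a)
E
```

```text
clock: 14.38
ee_pos: [609.6, 198.2, 60.9]
tcp_rot: [0.117, 3.135, 0.003]
wrist_force: [-2.9, -0.1, 11.9]
grip_width: 45.7
grip_force: 16.0
at [609.6 198.2  60.9] yaw 85.7 q7 1.06 w 45.7 t 14.4 F [-2.9 -0.1 11.9]
```

View pics/s5v.png

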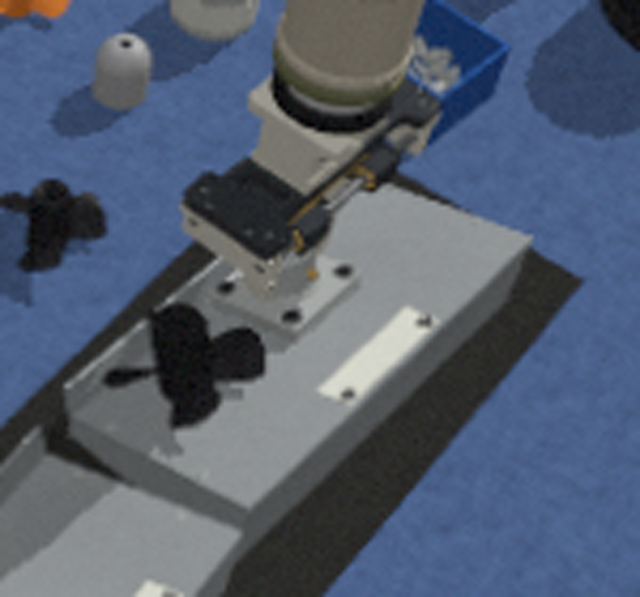

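The scene crop shows the flange at (285,295), plate lying on the deck and clear of prop4. Releasing.

```bash
python3 -m jog '[[[0,0,0,0,0.38],[0,0,0,0,0.38],[0,0,0,0,0.38],[0,0,0,0,0.38],[0,0,-0.03,0,0.38],[0,0,-0.08,0,0.38],[0,0,-0.13,0,0],[0,0,-0.16,0,0],[0,0,-0.16,0,0],[0,0,-0.16,0,0]]]'; python3 go.py 383 314 140 85.7; python3 - <<'E'
from h import *
cam('wrist','w6.png')
E
```

```text
clock: 15.68
ee_pos: [607.2, 197.1, 217.7]
tcp_rot: [-0.117, -3.138, 0.001]
wrist_force: [-0.1, 0.5, -0.9]
grip_width: 91.6
grip_force: 0.0
at [607.2 197.1 217.7] yaw 85.7 q7 1.07 w 91.6 t 15.7 F [-0.1  0.5 -0.9]
shift [0.2322 0.0999 0.0779] turn 180.0 q7-> 4.59
shift [0.2322 0.0999 0.0779] turn 0.0 q7-> 1.45
shift [0.2322 0.0999 0.0779] turn -180.0 q7-> -1.69
```

View pics/w6.png

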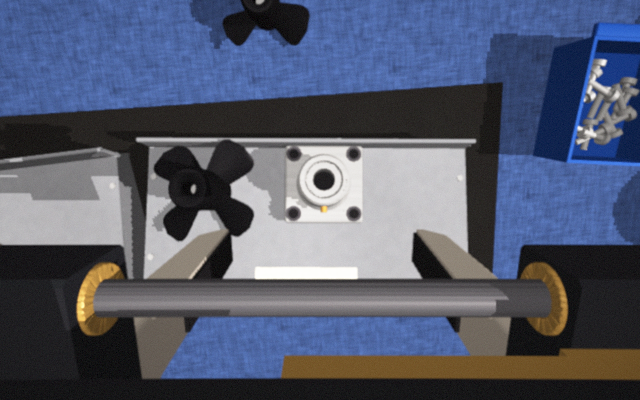

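Wrist view: the square plate lies at (325,184) with its top side along the lip, and prop4 is still in place. Next the anode, with a wrist-camera measurement at the hover.

```bash
python3 -m jog '[[[0.232,0.1,0,0,0.2],[0.232,0.1,0,0,0.2],[0.232,0.1,0,0,0.2],[0.232,0.1,0,0,0.2],[0.232,0.1,0.03,0,0.2],[0.232,0.1,0.077,0,0.2],[0.232,0.1,0.077,0,0.2],[0.232,0.1,0.077,0,0.2],[0.232,0.1,0.077,0,0.2]]]'; python3 - <<'E'
from h import *
np.set_printoptions(precision=1,suppress=True)
w=cam('wrist','w7.png'); print(proj(w,[[383,314,51],[383,314,0]]))
g=cv2.cvtColor(cv2.imread('pics/w7.png'),cv2.COLOR_BGR2HSV)
m=((g[...,1]<60)&(g[...,2]>70)).astype(np.uint8); m[235:]=0
for c in cv2.findContours(m,0,2)[0]:
    if cv2.contourArea(c)>400: print(cv2.contourArea(c),cv2.boundingRect(c),cv2.minEnclosingCircle(c))
E
python3 go.py 383 314 4 85.7
```

```text
clock: 16.85
ee_pos: [384.6, 314.6, 142.8]
tcp_rot: [0.118, 3.138, 0.002]
wrist_force: [0.9, 0.1, -0.4]
grip_width: 73.9
grip_force: 0.0
[[321.7 199.7]
 [321.7 186. ]]
2392.0 (300, 165, 54, 59) ((325.5948791503906, 194.1642303466797), 29.1704044342041)
8558.5 (426, 143, 118, 92) ((484.06884765625, 190.15269470214844), 59.13026809692383)
at [384.6 314.6 142.8] yaw 85.7 q7 0.64 w 74.2 t 16.9 F [-0.7 -0.6  0.3]
shift [ 0.0017 -0.0009  0.1388] turn 180.0 q7-> 3.79
shift [ 0.0017 -0.0009  0.1388] turn -0.0 q7-> 0.64
shift [ 0.0017 -0.0009  0.1388] turn -180.0 q7-> -2.50
```

View pics/w7.png

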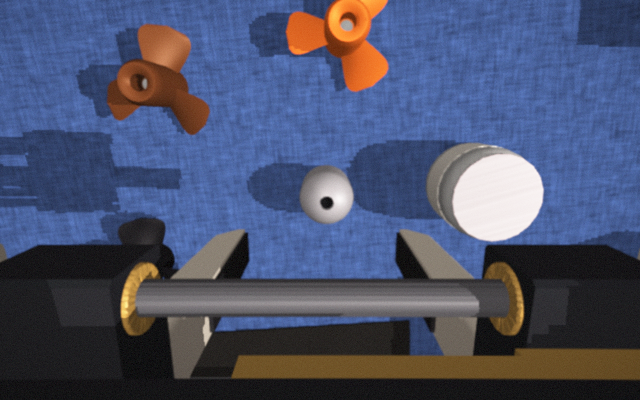

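Wrist view: the anode bore is at (326,202), about 3 mm left of the prediction, and the tin at (485,192) is clear of the fingers. I'll correct and grasp.

```bash
python3 -m jog '[[[0,0.0025,0.06,0,0.2],[0,0.0025,0.11,0,0.2],[0,0.0025,0.13,0,0.2],[0,0.0025,0.136,0,0.2],[0,0.0025,0.136,0,0.2],[0,0.0025,0.136,0,0.2],[0,0.0025,0.136,0,1],[0,0.0025,0.136,0,1],[0,0.0025,0.136,0,1],[0,0.0025,0.136,0,1],[0,0.0025,0.136,0,1],[0,0.0025,0.136,0,1],[0,0.0025,0.08,0,1],[0,0.0025,0.02,0,1],[0,0.0025,-0.02,0,1],[0,0.0025,-0.02,0,1]]]' 30; python3 place.py w 42 112 25 80
```

```text
clock: 18.9
ee_pos: [384.8, 317.2, 163.8]
tcp_rot: [0.118, 3.136, 0.005]
wrist_force: [0.3, 0.6, -5.2]
grip_width: 43.3
grip_force: 30.0
target TCP [614.2 293.3 123.8]
at [384.8 317.2 163.8] yaw 85.7 q7 0.64 w 43.3 t 18.9 F [ 0.3  0.6 -5.2]
shift [-0.2304 -0.0068  0.0407] turn 180.0 q7-> 3.54
shift [-0.2304 -0.0068  0.0407] turn 0.0 q7-> 0.39
shift [-0.2304 -0.0068  0.0407] turn -180.0 q7-> -2.75
```

```bash
python3 -m jog '[[[-0.23,-0.007,0,0,1],[-0.23,-0.007,0,0,1],[-0.23,-0.007,0,0,1],[-0.23,-0.007,0,0,1],[-0.23,-0.007,0.02,0,1],[-0.23,-0.007,0.06,0,1],[-0.23,-0.007,0.085,0,1],[-0.23,-0.007,0.085,0,1],[-0.23,-0.007,0.085,0,1]]]'; python3 place.py w 42 112 25
```

```text
clock: 20.02
ee_pos: [612.7, 292.6, 76.1]
tcp_rot: [-0.117, -3.139, 0.001]
wrist_force: [0.3, 0.4, -2.6]
grip_width: 43.2
grip_force: 30.0
target TCP [614.2 293.3  43.8]
at [612.7 292.6  76.1] yaw 85.7 q7 0.91 w 43.2 t 20.0 F [ 0.3  0.4 -2.6]
shift [-0.0015  0.0008  0.0324] turn 180.0 q7-> 4.05
shift [-0.0015  0.0008  0.0324] turn 0.0 q7-> 0.91
shift [-0.0015  0.0008  0.0324] turn -180.0 q7-> -2.23
```

```bash
python3 -m jog '[[[-0.001,0,0.015,0,1],[-0.001,0,0.02,0,1],[-0.001,0,0.023,0,1],[-0.001,0,0.026,0,1],[-0.001,0,0.028,0,1],[-0.001,0,0.03,0,1],[-0.001,0,0.031,0,1],[-0.001,0,0.031,0,1]]]' 9; python3 go.py
```

```text
clock: 21.02
ee_pos: [613.9, 292.7, 45.7]
tcp_rot: [0.117, 3.139, 0.0]
wrist_force: [-1.6, -0.1, -0.7]
grip_width: 44.4
grip_force: 9.0
at [613.9 292.7  45.7] yaw 85.7 q7 0.90 w 44.4 t 21.0 F [-1.6 -0.1 -0.7]
```

```bash
python3 -m jog '[[[0,0,0.001,0,1],[0,0,0.002,0,1],[0.004,0,0.0035,0,1],[0.008,0,0.005,0,1],[0.008,0,0.005,0,1]]]'; python3 - <<'E'
from h import *
cam('scene','s8.png')
a=cv2.imread('pics/s8.png')[110:260,370:500]; a=cv2.resize(a,(520,600),interpolation=cv2.INTER_CUBIC)
cv2.imwrite('pics/s8v.png',a)
E
```

```text
clock: 21.65
ee_pos: [605.2, 293.3, 40.5]
tcp_rot: [-0.116, -3.139, 0.0]
wrist_force: [-3.0, 1.0, 0.6]
grip_width: 44.3
grip_force: 9.0
```

View pics/s8v.png

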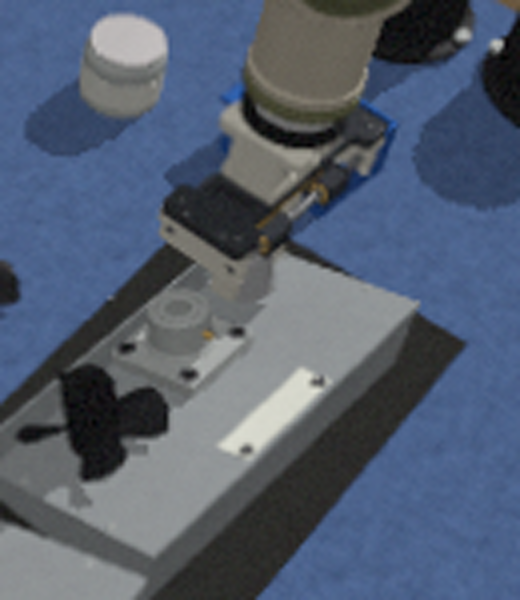

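The scene crop shows the anode under the fingers at (255,270), seated on the deck left of the square flange. Releasing and moving over prop3.

```bash
python3 -m jog '[[[0,0,0,0,0.4],[0,0,0,0,0.4],[0,0,0,0,0.4],[0,0,0,0,0.4],[0,0,-0.03,0,0.4],[0,0,-0.08,0,0.4],[0,0,-0.13,0,0.4],[0,0,-0.16,0,0],[0,0,-0.16,0,0],[0,0,-0.16,0,0]]]'; python3 go.py 438 149 120 32; python3 - <<'E'
from h import *
np.set_printoptions(precision=1,suppress=True)
w=cam('wrist','w9.png'); 
# expected anode centre vs lip
a=np.radians(18);c,s=np.cos(np.radians(-4.3)),np.sin(np.radians(-4.3))
Y=np.array([-s,c,0]);X=np.array([c*np.cos(a),s*np.cos(a),np.sin(a)]);N=np.cross(X,Y);C=np.array([573.7,184,26])
for cx in (22,34): print(cx,proj(w,[C+cx*X+112*Y+51*N]),proj(w,[C+cx*X+112*Y]))
g=cv2.imread('pics/w9.png')
gr=cv2.cvtColor(g,cv2.COLOR_BGR2GRAY); print(gr[140:230:5,290:360:5])
E
```

```text
clock: 22.95
ee_pos: [605.4, 292.9, 199.8]
tcp_rot: [-0.117, -3.139, 0.001]
wrist_force: [-0.3, -0.4, -0.2]
grip_width: 81.1
grip_force: 0.0
at [605.4 292.9 199.8] yaw 85.7 q7 0.92 w 81.1 t 22.9 F [-0.3 -0.4 -0.2]
shift [ 0.1562 -0.1559  0.08  ] turn 233.7 q7-> 4.87
shift [ 0.1562 -0.1559  0.08  ] turn 53.7 q7-> 1.73
shift [ 0.1562 -0.1559  0.08  ] turn -126.3 q7-> -1.41
22 [[324.1 172.2]] [[323.8 180.2]]
34 [[324.1 186.8]] [[323.8 192.6]]
[[ 39  41  45  35  44  41  35  40  44  35  39  46  41  41]
 [ 26  32  29  28  30  25  28  35  39  38  43  36  43  40]
 [152 114 110 107 130 146 153 148 145 142 143 144 144 144]
 [ 74  71  72  77  87 122 139 154 154 120 111 108 112 112]
 [150 150 152 119 135 153 176 190 195 195 173 204 203 205]
 [147 151 132 129 151 178 201 214 217 217 205 207 213 213]
 [151 152 113 138 165 199  52  38 226 230 223 197 213 213]
 [153 151 117 138 168 195  42  36 235 243 229 208 215 212]
 [147 150 115 137 169 200 169 191 242 250 231 207 209 209]
 [149 152 109 131 159 189 208 221 231 235 222 195 212 212]
 [150 155 140 119 149 173 193 205 219 215 206 206 211 209]
 [191 156 147 101 117 151 171 188 196 189 178 208 214 209]
 [206 210 208 206 118  95 132 149 145 180 213 210 212 210]
 [203 209 208 208 208 209 204 207 208 211 210 213 210 209]
 [205 208 204 207 209 213 210 209 208 207 209 212 213 213]
 [204 206 203 206 211 210 208 209 212 210 209 210 211 211]
 [204 203 207 205 208 208 209 206 210 207 209 213 209 209]
 [206 208 203 205 205 203 210 211 208 206 206 211 207 210]]
```

The anode bore is at (322,172), matching the predicted (324,172) for lying flat against the lip. On to prop3.

```bash
python3 -m jog '[[[0.156,-0.156,0,53.7,0],[0.156,-0.156,0,53.7,0],[0.156,-0.156,0,53.7,0],[0.156,-0.156,0,53.7,0],[0.156,-0.156,0,53.7,0],[0.156,-0.156,0.03,53.7,0],[0.156,-0.156,0.05,53.7,0],[0.156,-0.156,0.05,53.7,0],[0.156,-0.156,0.05,53.7,0]]]'; python3 go.py 438 149 32.5 32; python3 - <<'E'
from h import *
np.set_printoptions(precision=1,suppress=True)
w=cam('wrist','w10.png'); p=proj(w,[[438,149,54]])[0];print(p)
gr=cv2.cvtColor(cv2.imread('pics/w10.png'),cv2.COLOR_BGR2GRAY); u,v=p.astype(int)
r=gr[v-25:v+26,u-25:u+26].copy()
m=(r>100).astype(np.uint8)
n,l,st,ce=cv2.connectedComponentsWithStats(m)
for i in range(1,n):
    if st[i,4]>4: q=ce[i]+[u-25,v-25]; print(st[i,4],q,onz(w,*q,54))
# blades
k=((gr<70)).astype(np.uint8); k[235:]=0
for c in cv2.findContours(k,0,2)[0]:
    if cv2.contourArea(c)>1500 and cv2.pointPolygonTest(c,(float(u),float(v)),False)>0:
        h=cv2.convexHull(c); t=cv2.minEnclosingTriangle(h)[1][:,0]; W=np.array([onz(w,*q,17)[:2] for q in t])-[438,149]; print(np.degrees(np.arctan2(W[:,1],W[:,0])),np.hypot(*W.T))
E
```

```text
clock: 24.12
ee_pos: [438.7, 149.1, 150.6]
tcp_rot: [-1.522, -2.748, 0.001]
wrist_force: [-0.2, 0.5, 0.9]
grip_width: 93.1
grip_force: 0.0
at [438.7 149.1 150.6] yaw 32.0 q7 0.25 w 93.1 t 24.1 F [-0.2  0.5  0.9]
shift [ 0.0003 -0.0006  0.1181] turn 180.0 q7-> 3.40
shift [ 0.0003 -0.0006  0.1181] turn 0.0 q7-> 0.25
shift [ 0.0003 -0.0006  0.1181] turn -180.0 q7-> -2.89
[321.4 199.3]
81 [327.1 191.8] [438.6 156.3  54. ]
84 [344.2 214.3] [459.5 148.2  54. ]
[176.9 -56.5  59.6] [67.7 67.3 66.3]
```

```bash
python3 - <<'E'
import cv2
g=cv2.cvtColor(cv2.imread('pics/w10.png'),cv2.COLOR_BGR2GRAY)
print(g[164:236:3,284:362:3])
E
```

```text
[[ 45  52  71  73  80  78  78  61  52  40  30  53 105 109 107 118 117 106
  105 107  53  24  22  27  31  24]
 [ 46  52  62  66  78  77  82  67  59  40  32  30  35  27  27  30  40  94
  100  52  23  27  27  28  30  28]
 [ 45  53  56  66  71  85  81  75  67  50  38  27  24  19  27  20  25  23
   37  26  25  25  24  24  23  25]
 [ 44  45  54  61  63  71  75  77  74  56  35  16  23  14  23  21  22  20
   20  22  23  29  24  20  23  27]
 [ 38  47  49  61  65  66  73  74  76  59   8  15  18  20  22  25  22  25
   23  18  26  21  24  14  17  23]
 [ 38  43  48  49  55  62  73  75  80  31  18  20  27  31  31  33  22  28
   24  22  20  26  21  20  22  19]
 [ 42  46  47  50  51  61  65  69  58  16  21  21  24  27  24  32  31  28
   28  28  18  17  19  17  21  22]
 [ 72  62  60  53  50  57  63  63  22  23  24  26  32  24  22  20  25  25
   28  26  17  20  23  21  21  33]
 [ 79  70  78  74  75  72  72  46  21  19  28  30  22  53 137 126  52  20
   27  31  27  59  75  71  76  83]
 [ 82  82  76  73  74  71  71  72  31  23  29  25  29 163 170 170 136  14
   26  23  22  44  83  85 120 104]
 [ 65  79 
[... 816 characters left out ...]
27  26  26
   24  89 107 111 118 113 113 116]
 [ 73  71  83  76  71  80  78  84  29  13  23  22  21  20  16  26  24  31
   28  58 117 116 116 113 109 122]
 [ 72  78  74  74  72  66  82  80  26  19  23  25  20  24  27  23  24  26
   30  32 114 114 108 109 117 117]
 [ 79  71  76  76  74  75  75  76  31  15  21  19  25  25  23  24  26  28
   22  20 107 115 124 114 111 115]
 [ 72  71  76  74  77  78  76  74  52  20  19  28  28  27  23  32  29  24
   25  25  89 118 118 115 102 117]
 [ 76  70  77  78  74  81  79  77  70  46  27  21  25  26  25  26  27  26
   26  22 107 129 117 105 110 108]
 [ 67  74  70  80  75  82  71  71  68  71  76  72  36  26  28  27  26  25
   28  79 120 113 121 117 110 114]]
```

```bash
python3 -m jog '[[[0.002,0.002,0.05,0,0],[0.002,0.002,0.09,0,0],[0.002,0.002,0.11,0,0],[0.002,0.002,0.118,0,0],[0.002,0.002,0.118,0,0],[0.002,0.002,0.118,0,0],[0.002,0.002,0.118,0,1],[0.002,0.002,0.118,0,1],[0.002,0.002,0.118,0,1],[0.002,0.002,0.118,0,1],[0.002,0.002,0.118,0,1],[0.002,0.002,0.118,0,1],[0.002,0.002,0.118,0,1],[0.002,0.002,0.118,0,1],[0.002,0.002,0.07,0,1],[0.002,0.002,0.02,0,1],[0.002,0.002,0,0,1],[0.002,0.002,0,0,1]]]' 20; python3 place.py n 50 54 51.5 80
```

```text
clock: 26.42
ee_pos: [439.8, 152.3, 151.7]
tcp_rot: [1.521, 2.747, 0.004]
wrist_force: [-0.1, 1.6, -2.1]
grip_width: 31.7
grip_force: 20.0
target TCP [601.8 -64.9 151.4]
at [439.8 152.3 151.7] yaw 32.0 q7 0.26 w 31.7 t 26.4 F [-0.1  1.6 -2.1]
shift [-0.2701  0.0221  0.0004] turn 119.4 q7-> 1.91
shift [-0.2701  0.0221  0.0004] turn -60.6 q7-> -1.24
shift [-0.2701  0.0221  0.0004] turn -240.6 q7-> -4.38
```

```bash
python3 -m jog '[[[-0.27,0.022,-0.03,-60.6,1],[-0.27,0.022,-0.03,-60.6,1],[-0.27,0.022,-0.03,-60.6,1],[-0.27,0.022,-0.03,-60.6,1],[-0.27,0.022,-0.03,-60.6,1],[-0.27,0.022,-0.02,-60.6,1],[-0.27,0.022,0,-60.6,1],[-0.27,0.022,0.02,-60.6,1],[-0.27,0.022,0.03,-60.6,1],[-0.27,0.022,0.03,-60.6,1],[-0.27,0.022,0.03,-60.6,1]]]'; python3 place.py n 50 54 51.5
```

```text
clock: 27.8
ee_pos: [601.5, -65.1, 120.8]
tcp_rot: [-0.072, 3.14, 0.0]
wrist_force: [0.1, -0.7, -1.3]
grip_width: 31.6
grip_force: 20.0
target TCP [601.8 -64.9  71.4]
at [601.5 -65.1 120.8] yaw 92.6 q7 1.51 w 31.6 t 27.8 F [ 0.1 -0.7 -1.3]
shift [-0.0003  0.0002  0.0494] turn 180.0 q7-> 4.65
shift [-0.0003  0.0002  0.0494] turn -0.0 q7-> 1.51
shift [-0.0003  0.0002  0.0494] turn -180.0 q7-> -1.63
```

```bash
python3 -m jog '[[[0,0,0.025,0,1],[0,0,0.034,0,1],[0,0,0.038,0,1],[0,0,0.042,0,1],[0,0,0.045,0,1],[0,0,0.047,0,1],[0,0,0.049,0,1],[0,0,0.05,0,1],[0,0,0.051,0,1],[0.003,0,0.052,0,1],[0.006,0,0.053,0,1],[0.006,0,0.053,0,1]]]' 7; python3 go.py
```

```text
clock: 29.3
ee_pos: [595.0, -65.5, 67.5]
tcp_rot: [0.072, -3.141, -0.0]
wrist_force: [1.3, 0.6, -0.3]
grip_width: 31.8
grip_force: 7.0
at [595.  -65.5  67.5] yaw 92.6 q7 1.49 w 31.8 t 29.3 F [ 1.3  0.6 -0.3]
```

```bash
python3 -m jog '[[[0,0,0,0,0.5],[0,0,0,0,0.5],[0,0,0,0,0.5],[0,0,0,0,0.5],[0,0,-0.03,0,0.5],[0,0,-0.08,0,0.5],[0,0,-0.13,0,0],[0,0,-0.14,0,0],[0,0,-0.14,0,0]]]'; python3 - <<'E'
from h import *
np.set_printoptions(precision=1,suppress=True)
w=cam('wrist','w11.png')
g=cv2.cvtColor(cv2.imread('pics/w11.png'),cv2.COLOR_BGR2GRAY)
a=np.radians(18);c,s=np.cos(np.radians(2.65)),np.sin(np.radians(2.65))
Y=np.array([-s,c,0]);X=np.array([c*np.cos(a),s*np.cos(a),np.sin(a)]);N=np.cross(X,Y);C=np.array([572.7,-120.3,26])
for cx in (30,40): print(cx,proj(w,[C+cx*X+54*Y+54*N]))
print('lip top',proj(w,[C+24*N+(y*Y) for y in (0,110)]),'deck edge',proj(w,[C+110*Y+x*X for x in (20,60)]))
for r in g[100:235:6,240:400:6]: print(''.join('#' if v<50 else '+' if v<110 else '.' for v in r))
E
python3 go.py 437.5 -163.5 130 92.6
```

```text
clock: 30.42
ee_pos: [595.2, -65.6, 207.9]
tcp_rot: [-0.072, 3.14, -0.0]
wrist_force: [0.6, -0.3, 0.3]
grip_width: 71.7
grip_force: 0.0
30 [[323.3 177.7]]
40 [[323.3 189.7]]
lip top [[264.7 149.7]
 [383.8 149.7]] deck edge [[379.8 174.9]
 [380.3 215.5]]
#++++.+....................
#+##+#+#+######+#++++++....
##############+##+###+####+
++###++####+###+####+#+++++
++######+##+#+#+##########+
####+#####+#+++#+##+######+
################++#########
###################+#######
........................+##
..+++++++..+++++++++....###
........###.....+++++...###
.......#####....++++#...###
.......#########++###...###
......+#####+########...###
.......####++..####+....###
...........##..##.......###
...........#####+.......###
............+###........###
.............###........###
............#####.......###
............#####.......##+
............#####+......##+
............+###+.......##+
at [594.7 -65.5 206.8] yaw 92.6 q7 1.53 w 76.0 t 30.5 F [ 0.9  0.4 -0.1]
shift [ 0.1614 -0.0907  0.077 ] turn 180.0 q7-> 4.43
shift [ 0.1614 -0.0907  0.077 ] turn 0.0 q7-> 1.29
shift [ 0.1614 -0.0907  0.077 ] turn -180.0 q7-> -1.86
```

```bash
python3 -m jog '[[[0.161,-0.091,0,0,0],[0.161,-0.091,0,0,0],[0.161,-0.091,0,0,0],[0.161,-0.091,0,0,0],[0.161,-0.091,0.04,0,0],[0.161,-0.091,0.077,0,0],[0.161,-0.091,0.077,0,0],[0.161,-0.091,0.077,0,0]]]'; python3 - <<'E'
from h import *
np.set_printoptions(precision=1,suppress=True)
w=cam('wrist','w12.png'); print(proj(w,[[437.5,-163.5,42],[437.5,-163.5,12]]))
g=cv2.cvtColor(cv2.imread('pics/w12.png'),cv2.COLOR_BGR2HSV)
m=((g[...,1]<60)&(g[...,2]>90)).astype(np.uint8); m[235:]=0
for c in cv2.findContours(m,0,2)[0]:
    if cv2.contourArea(c)>2000: b=cv2.boundingRect(c); print(b); print(onz(w,b[0],b[1]+b[3]/2,12),onz(w,b[0]+b[2],b[1]+b[3]/2,12),onz(w,b[0]+b[2]/2,b[1],12))
E
python3 go.py 437.5 -163.5 20 92.6
```

```text
clock: 31.48
ee_pos: [439.0, -163.4, 130.8]
tcp_rot: [0.073, -3.14, -0.001]
wrist_force: [0.2, -0.1, -0.4]
grip_width: 93.2
grip_force: 0.0
[[322.8 201. ]
 [322.7 192.2]]
(278, 151, 86, 84)
[ 439.9 -200.6   12. ] [ 436.5 -129.1   12. ] [ 403.4 -166.5   12. ]
at [ 439.3 -163.6  131.3] yaw 92.7 q7 1.72 w 93.0 t 31.5 F [-0.4 -0.4  0.9]
shift [0.0019 0.0002 0.1113] turn 180.1 q7-> 4.86
shift [0.0019 0.0002 0.1113] turn 0.1 q7-> 1.72
shift [0.0019 0.0002 0.1113] turn -179.9 q7-> -1.43
```

```bash
python3 -m jog '[[[0.001,-0.001,0.05,0,0],[0.001,-0.001,0.09,0,0],[0.001,-0.001,0.111,0,0],[0.001,-0.001,0.111,0,0],[0.001,-0.001,0.111,0,0],[0.001,-0.001,0.111,0,1],[0.001,-0.001,0.111,0,1],[0.001,-0.001,0.111,0,1],[0.001,-0.001,0.111,0,1],[0.001,-0.001,0.111,0,1],[0.001,-0.001,0.111,0,1],[0.001,-0.001,0.111,0,1],[0.001,-0.001,0.111,0,1],[0.001,-0.001,0.06,0,1],[0.001,-0.001,0,0,1],[0.001,-0.001,-0.02,0,1],[0.001,-0.001,-0.02,0,1]]]' 30; python3 place.py n 56 -52 39 60
```

```text
clock: 33.65
ee_pos: [438.0, -165.2, 151.8]
tcp_rot: [-0.071, 3.138, -0.002]
wrist_force: [0.2, -0.7, -5.4]
grip_width: 37.3
grip_force: 30.0
target TCP [ 616.3 -170.3  121.4]
at [ 438.  -165.2  151.8] yaw 92.6 q7 1.71 w 37.3 t 33.6 F [ 0.2 -0.7 -5.4]
shift [-0.1778 -0.0132  0.0308] turn 179.9 q7-> 4.95
shift [-0.1778 -0.0132  0.0308] turn -0.1 q7-> 1.80
shift [-0.1778 -0.0132  0.0308] turn -180.1 q7-> -1.34
```

```bash
python3 -m jog '[[[-0.178,-0.013,0,0,1],[-0.178,-0.013,0,0,1],[-0.178,-0.013,0,0,1],[-0.178,-0.013,0,0,1],[-0.178,-0.013,0.03,0,1],[-0.178,-0.013,0.055,0,1],[-0.178,-0.013,0.055,0,1],[-0.178,-0.013,0.055,0,1]]]'; python3 place.py n 56 -52 39
```

```text
clock: 34.65
ee_pos: [615.5, -169.7, 95.4]
tcp_rot: [0.072, -3.14, -0.0]
wrist_force: [1.1, -0.0, -2.6]
grip_width: 37.3
grip_force: 30.0
target TCP [ 616.3 -170.3   61.4]
at [ 615.5 -169.7   95.4] yaw 92.6 q7 1.66 w 37.3 t 34.6 F [ 1.1 -0.  -2.6]
shift [-0.0008 -0.0007  0.034 ] turn 180.0 q7-> 4.80
shift [-0.0008 -0.0007  0.034 ] turn -0.0 q7-> 1.66
shift [-0.0008 -0.0007  0.034 ] turn -180.0 q7-> -1.48
```

```bash
python3 -m jog '[[[-0.001,0,0.012,0,1],[-0.001,0,0.018,0,1],[-0.001,0,0.021,0,1],[-0.001,0,0.024,0,1],[-0.001,0,0.027,0,1],[-0.001,0,0.03,0,1],[-0.001,0,0.032,0,1],[-0.001,0,0.034,0,1],[0.003,0,0.036,0,1],[0.007,0,0.038,0,1],[0.011,0,0.039,0,1],[0.011,0,0.039,0,1]]]' 12; python3 go.py
```

```text
clock: 36.15
ee_pos: [605.5, -170.4, 57.5]
tcp_rot: [-0.072, 3.139, -0.001]
wrist_force: [-3.0, -1.2, 7.2]
grip_width: 38.0
grip_force: 12.0
at [ 605.5 -170.4   57.5] yaw 92.6 q7 1.65 w 38.0 t 36.1 F [-3.  -1.2  7.2]
```

```bash
python3 -m jog '[[[0,0,0,0,0.48],[0,0,0,0,0.48],[0,0,0,0,0.48],[0,0,0,0,0.48],[0,0,-0.03,0,0.48],[0,0,-0.08,0,0.48],[0,0,-0.13,0,0],[0,0,-0.19,0,0],[0,0,-0.19,0,0],[0.1,-0.15,-0.19,0,0],[0.2,-0.25,-0.19,0,0],[0.2,-0.25,-0.19,0,0],[0.2,-0.25,-0.19,0,0],[0.2,-0.25,-0.19,0,0],[0.2,-0.25,-0.19,0,0],[0.2,-0.25,-0.19,0,0]]]'; python3 - <<'E'
from h import *
cam('top','t13.png');cam('scene','s13.png')
a=cv2.imread('pics/t13.png')[70:152,192:406]; b=cv2.imread('pics/s13.png')[130:300,290:500]
c=np.zeros((600,800,3),np.uint8); a=cv2.resize(a,(600,230),interpolation=cv2.INTER_CUBIC);c[:230,:600]=a
b=cv2.resize(b,(457,370),interpolation=cv2.INTER_CUBIC);c[230:,:457]=b
d=cv2.resize(cv2.imread('pics/t13.png')[100:300,100:520],(343,163));c[240:403,457:]=d
d=cv2.resize(cv2.imread('pics/s13.png'),(300,187));c[405:592,480:780]=d
cv2.imwrite('pics/fin.png',c)
E
```

```text
clock: 38.15
ee_pos: [416.2, -429.0, 245.9]
tcp_rot: [0.07, -3.14, -0.002]
wrist_force: [0.6, 0.3, 0.5]
grip_width: 93.3
grip_force: 0.0
```

View pics/fin.png

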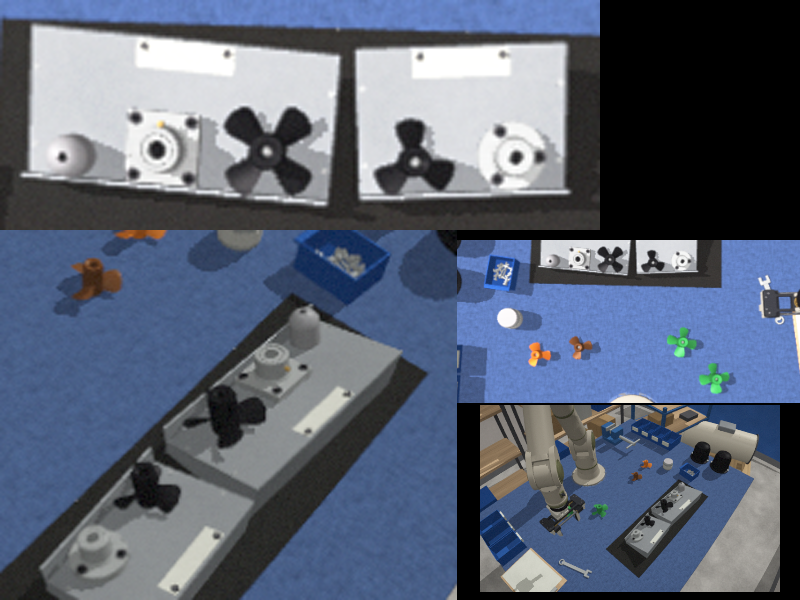

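The final composite shows all five parts flat on the decks and down against the lips: anode (72,155), square (160,148) and prop4 (267,150) on the wide stand, prop3 (415,160) and round (515,155) on the narrow. The tin, wrench, bin and look-alikes look undisturbed. Handing in.

```bash
python3 -c "
from bench import robot
print(robot.job_done())"
```

```text
the job is handed in; nothing more can be done
None
```

Both kits are made up and the job is handed in at about 38 s: all five parts lie flat against the lips, and the tin, wrench, bolt bin and look-alikes were left alone; the hand-in returned no verdict.

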